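Check in the tangram tray with a touch reader

ROBOT

A 6-joint arm with a two-finger parallel gripper is mounted at the origin on the work surface. World frame = base frame: x ahead of the robot, y to its left, z up, the work surface at z = 0. Lengths are in m, angles in rad, forces in N, time in s.
With the tool pointing down it reaches from about 0.325 to 0.9 m from the base axis. Payload 6.1 kg.
Tool frame: the origin (TCP) lies midway between the tips of the shut fingers; the grasp point (between the pads) lies 19 mm behind it; z points along the fingers, y is the line along which they close (so a half turn about z gives the same grasp; the last joint's range is limited). The gripper opens to 87 mm and grips with 3 to 60 N. Pads are 19 mm wide; open, the fingers measure 117 mm over their backs; the gripper's body (75 mm by 190 mm) begins 51 mm behind the grasp point.
Start: joints at [1.035, 0.22, 1.526, -0, 1.395, -0.126], TCP at [0.249, 0.573, 0.195] pointing down, gripper open.
Joint ranges: [-2.98, 2.98], [-0.91, 2.08], [0.09, 2.57], [-1.24, 4.39], [0.2, 2.65], [-2.68, 2.68]. Speed limits (rad/s): [2.57, 2.57, 3.01, 3.14, 3.14, 3.14].

INTERFACE

Orientations are given as a unit quaternion [w, x, y, z].
In Python, from plant import ctrl gives the robot as it stands.
- The arm moves only by the shell command python3 -m handwheel 'ROWS'. ROWS is JSON, a list of rows, each a list of 5 numbers: the shift along the tool's x, y, z normalised to -1 to 1, where 1 is 0.2 m, then the turn about the tool's z normalised to -1 to 1, where 1 is 30 degrees, then the finger opening in mm, from 0 to 87. In form: [[x, y, z, roll, fingers], ...]. A call has exactly 5 rows; each row is the pose to reach, as a shift and turn from the pose commanded when the call began, along the tool's axes at that moment; what a row does not reach only later rows make up. A row lasts 1/12 s, in which the tool goes at most 41.7 mm and 7.16 degrees, less where a joint would pass 70% of its speed; a pose out of reach is approached as far as the arm can. A call with a number of a shift or a turn outside -1 to 1 is refused whole. A call with a gripper value outside its range is refused whole. The fingers move at their own pace and stop on an object; the grip force is fixed at half the most. Time passes only in rows, so rows that repeat a pose let the fingers close, or fill a call up. It gives the time, the measured TCP pose, the force, the opening and the grip force at its end, in the units of the state.
- ctrl.observe(): the state, without advancing time (a new reading comes with each control period).
- ctrl.grab_frame(name): name is "side" or "top"; returns the picture (480x640x3 uint8, blue, green, red); there is no depth.
- ctrl.calibration(name): a dict with "mtx" (3x3 intrinsics, pixels), "dist" ([k1, k2, p1, p2, k3] as OpenCV has them; the pictures are not rectified), "rvec" (rotation vector, rad) and "tvec" (3), from world to camera coordinates, as OpenCV has them. Camera axes: x right, y down, z forward; pixel columns grow to the right and rows downward; lengths in m; the calibration is good to about 2 mm. A picture is of the moment at which its call begins. calibration takes no time and is no camera call.
- ctrl.sign_off(): hands the job in; it is judged then, once.
The state is a dict: "time_s": time; "q": joint angles; "joint_vel": joint speeds; "effort": joint torques, N m; "ee_pos": TCP position; "tcp_rot": TCP orientation; "ft_force": force on the tool from outside, world axes, zero at the start; "moment": the same for the moment, N m; "width": opening from 0.0 (shut) to 1.0 (fully open); "finger_force": force on a finger pad.
Only numpy, scipy, OpenCV 4.12 (cv2) and the standard library are available. Lean on these libraries where they do the work, as an engineer would, in place of code of your own. Each camera call takes 0.05 s, during which the arm holds its last target. There are 200 camera calls.

TASK

Pick up the hand-held touch reader, put its rubber nose flat and square on the middle of the sloped bar-code label of the tray of flat tangram tiles (not the tray of round beads), and press gently until the spring nose is about half way in; keep it steady there for two seconds. Then stand the reader upright, nose down, on the middle of the flat charging pad and let go. Keep the reader off the bead tray and leave the frog, bell and cart where they are.

Things in the scene. Friction and masses are not known exactly. Their poses are not given: they have to be found in the camera images.
- reader: grey touch reader, 162 mm tall, 0.24 kg, standing on its black rubber nose; usable either way round. Origin: centre of the nose's underside (nose out); z up along the reader, y along the nose's long side. From below: nose 42 (x) x 70 (y) mm, 18 mm long; head 50 x 80 mm from 18 to 64 mm; straight handle 34 (x) x 40 (y) mm from 64 to 162 mm, to be gripped
- nose_face (a point): centre of the flat underside of the reader's rubber nose; axes as the reader's; moves with the nose
- reader_nose (a joint): how far the nose is pushed into the reader, 0 (out) to 0.012 m (fully in). Spring: it starts to move at 4 N, half way (6 mm) at 7 N, fully in at 10 N; beyond that it is a hard stop
- tangram_tray: fixed open wooden tray 160 (x) x 180 (y) x 55 mm, with seven flat wooden tangram tiles (triangles, a square, a rhomboid) lying in it; origin: centre of its underside; -x is its front, where the label seat is
- tangram_seat: sloped wooden seat 62 x 100 mm on the tangram tray's front, under its label. Origin: centre of the sloped face, 125 mm in front of the tray's centre, 55 mm above the shelf top. z: outward normal, leaning 25 degrees (0.436 rad) from vertical to the tray's front; y across the tray; x up the slope
- tangram_label_foot (a point): foot of the label: same point and axes as the seat. A stiff white label block with black bars, 54 (x) x 90 (y) mm, is fixed centred and parallel on the seat; its top lies 2 to 22 mm above this point along the seat's z, differing from tray to tray. That height is not reported: feel for it
- bead_tray: an equal tray with an equal label seat, but holding twelve round wooden beads; fixed; not to be touched with the reader. The two trays stand side by side, either one on the left
- pad: fixed flat black charging pad 90 (x) x 110 (y) x 10 mm; origin: centre of its underside, its top 10 mm higher
- frog: ceramic frog figurine, 60 mm tall, about 90 mm across; origin under its centre
- bell: stainless steel hand bell with a wooden handle, 66 mm across, 94 mm tall, standing mouth down; origin under its centre
- cart: yellow plastic dump cart 150 x 85 x 92 mm with a green glass ball fixed in its bed; origin under its centre
There are look-alikes about, which are no part of the job. Of the things shaped like the pad, the black one is meant.

How it is judged:
By the outcome, as a careful person would: the job done as asked, in the order asked, and still so for the second after the job is handed in, with the robot touching nothing.
It also fails if it takes over 59 s, if anything falls off the work surface, if the arm or the gripper's body presses on something with over 40 N, if the wrist force passes 120 N, or if a joint passes its speed limit or range.

## Working session

There is one attempt and no reset: what is moved stays moved. The work goes in short steps, Python scripts to look and compute and a shell command to move; the robot and the scene stay as the last step left them, time stands still between calls to the robot, and variables do not carry over. Pictures are saved under pics/ and viewed, at most 14 in all, crops included, and the job is handed in when it is done.

```bash
mkdir -p pics; ls; python3 - <<'E'
from plant import ctrl
import cv2
for n in("side","top"):
    f=ctrl.grab_frame(n); cv2.imwrite(f"pics/{n}0.png",f)
    c=ctrl.calibration(n); print(n,c)
print(ctrl.observe())
E
```

```text
pics
side {'mtx': array([[606.88543559,   0.        , 323.08237236],
       [  0.        , 606.88543559, 239.92992466],
       [  0.        ,   0.        ,   1.        ]]), 'dist': array([0.03749199, 0.        , 0.        , 0.        , 0.        ]), 'rvec': array([ 2.23578712, -0.29352042,  0.14805899]), 'tvec': array([-0.48638273,  0.11664425,  1.41717134])}
top {'mtx': array([[497.89226722,   0.        , 309.50250885],
       [  0.        , 497.89226722, 230.76051786],
       [  0.        ,   0.        ,   1.        ]]), 'dist': array([0.02783212, 0.        , 0.        , 0.        , 0.        ]), 'rvec': array([ 2.1568156 , -2.16635168,  0.09635888]), 'tvec': array([0.01192058, 0.5280251 , 1.10674839])}
{'time_s': 0.1, 'q': array([ 1.03487825e+00,  2.21182018e-01,  1.52747209e+00, -1.47197214e-05,
        1.39471592e+00, -1.26116467e-01]), 'joint_vel': array([-1.50555208e-03, -2.94649376e-03, -2.87309961e-03,  5.38784384e-05,
        2.08462091e-03, -6.41751380e-04]), 'effort': array([ 2.80266767e-05, -4.95946777e+01, -3.88520086e+01,  6.99884444e-02,
        5.15599817e-02, -1.09250490e-05]), 'ee_pos': array([0.24872351, 0.57271762, 0.1935382 ]), 'tcp_rot': array([-2.81975941e-04,  2.03468690e-01,  9.79081050e-01, -8.42795654e-04]), 'ft_force': array([ 0.23079883,  0.55067427, -0.25863364]), 'moment': array([0.0144615 , 0.01156806, 0.02364047]), 'finger_force': 0.0, 'width': 0.9985665179012305}
```

View pics/side0.png

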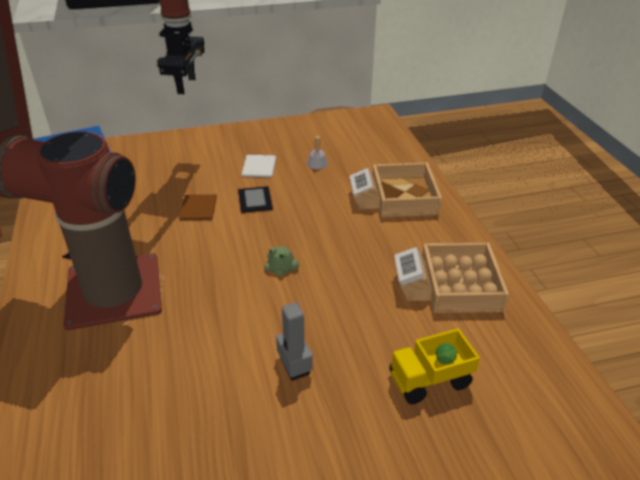

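View pics/top0.png

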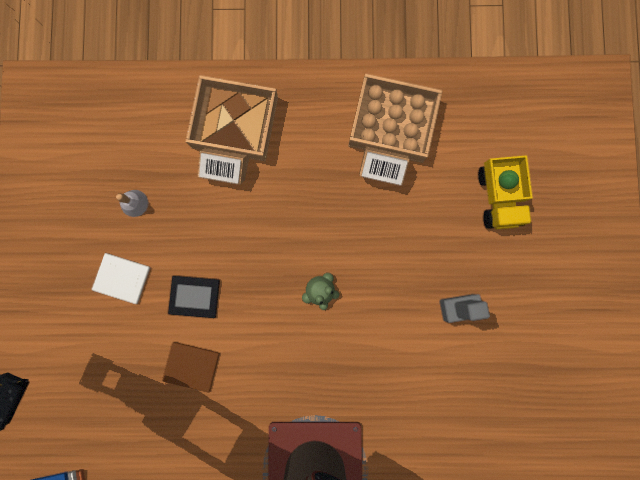

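The side view shows the tangram tray at about (405,190) with its label at (362,183), the reader at (293,340) and the black pad at (255,198). In the top view the tangram label is at (221,168), the pad at (194,297) and the reader at (465,309). Next I'll zoom in on those three things in both views.

```bash
cat > h.py <<'E'
import numpy as np,cv2
from plant import ctrl
C={n:ctrl.calibration(n) for n in("side","top")}
def ray(n,p):
    c=C[n];R=cv2.Rodrigues(c["rvec"])[0]
    u=cv2.undistortPoints(np.array([[p]],float),c["mtx"],c["dist"])[0,0]
    d=R.T@np.array([u[0],u[1],1]);return -R.T@np.ravel(c["tvec"]),d/np.linalg.norm(d)
def plane(n,p,z):
    o,d=ray(n,p);return o+d*(z-o[2])/d[2]
def tri(ps,pt):
    (o,d),(a,b)=ray("side",ps),ray("top",pt)
    s=np.linalg.lstsq(np.c_[d,-b],a-o,rcond=None)[0];P,Q=o+d*s[0],a+b*s[1]
    return (P+Q)/2,np.linalg.norm(P-Q)
def proj(n,X):
    c=C[n];return cv2.projectPoints(np.array(X,float).reshape(-1,3),c["rvec"],c["tvec"],c["mtx"],c["dist"])[0][:,0]
def crop(f,x,y,w,h,s):
    g=cv2.resize(f[y:y+h,x:x+w],None,fx=s,fy=s,interpolation=cv2.INTER_CUBIC)
    for k in range(0,w,10):cv2.line(g,(k*s,0),(k*s,4 if k%50 else 10),(0,0,255),1)
    for k in range(0,h,10):cv2.line(g,(0,k*s),(4 if k%50 else 10,k*s),(0,0,255),1)
    return g
E
python3 - <<'E'
from h import *
s=cv2.imread("pics/side0.png");t=cv2.imread("pics/top0.png")
a=np.hstack([crop(t,190,140,60,50,6),crop(s,340,160,60,50,6)])
b=np.hstack([crop(t,430,285,65,50,5),crop(s,265,300,65,80,5)[:400]]) if 0 else np.hstack([cv2.copyMakeBorder(crop(t,430,285,72,50,5),0,50,0,0,0),crop(s,270,300,72,60,5)])
c=a
W=max(a.shape[1],b.shape[1])
pad=lambda g:cv2.copyMakeBorder(g,0,0,0,W-g.shape[1],cv2.BORDER_CONSTANT)
print(a.shape,b.shape)
cv2.imwrite("pics/z1.png",np.vstack([pad(a)[:300],pad(b)]))
# blobs
def blobs(n,f,m,amin=150):
    for q in cv2.findContours(m.astype(np.uint8),cv2.RETR_EXTERNAL,cv2.CHAIN_APPROX_NONE)[0]:
        if cv2.contourArea(q)>amin:
            r=cv2.minAreaRect(q);print(n,np.round(r[0],1),np.round(r[1],1),round(r[2],1),cv2.boxPoints(r).round(1).tolist())
for n,f in(("top",t),("side",s)):
    h=cv2.cvtColor(f,cv2.COLOR_BGR2HSV);print("white");blobs(n,f,cv2.morphologyEx(((h[...,1]<40)&(h[...,2]>170)).astype(np.uint8),cv2.MORPH_CLOSE,np.ones((3,3))))
    print("black");m=(f.max(2)<50);m2=np.zeros_like(m);
    if n=="top":m2[260:330,155:230]=1
    else:m2[175:225,225:285]=1
    blobs(n,f,m&m2)
    print("grey");m=(h[...,1]<60)&(f.max(2)<170)&(f.max(2)>25);m2=np.zeros_like(m)
    if n=="top":m2[285:335,430:500]=1
    else:m2[295:385,265:325]=1
    blobs(n,f,m&m2)
E
```

```text
(300, 720, 3) (300, 720, 3)
white
top [119.9 278. ] [46.5 39.8] 18.4 [[91.5, 289.5], [104.0999984741211, 251.6999969482422], [148.1999969482422, 266.3999938964844], [135.60000610351562, 304.20001220703125]]
top [384.1 168.3] [40.8 24.2] 13.0 [[361.3999938964844, 175.5], [366.8999938964844, 151.89999389648438], [406.70001220703125, 161.10000610351562], [401.20001220703125, 184.6999969482422]]
top [219.1 167.7] [40.5 23.3] 10.3 [[197.10000610351562, 175.60000610351562], [201.3000030517578, 152.60000610351562], [241.10000610351562, 159.8000030517578], [236.89999389648438, 182.8000030517578]]
black
top [193.6 296.5] [48.3 38.5] 4.9 [[167.89999389648438, 313.6000061035156], [171.10000610351562, 275.29998779296875], [219.3000030517578, 279.5], [216.0, 317.79998779296875]]
grey
top [464.7 308.5] [25.6 46.3] 80.9 [[439.79998779296875, 299.5], [485.5, 292.20001220703125], [489.6000061035156, 317.5], [443.79998779296875, 324.79998779296875]]
white
side [407.9 263.8] [27.2 23.8] 76.0 [[393.1000061035156, 253.5], [416.20001220703125, 247.6999969482422], [422.79998779296875, 274.1000061035156], [
[... 204 characters left out ...]
25, 192.8000030517578]]
side [258.5 164.5] [19. 31.] 90.0 [[243.0, 155.0], [274.0, 155.0], [274.0, 174.0], [243.0, 174.0]]
side [248.   4.] [  8. 116.] 90.0 [[190.0, 0.0], [306.0, 0.0], [306.0, 8.0], [190.0, 8.0]]
side [36.5 10. ] [20. 37.] 90.0 [[18.0, 0.0], [55.0, 0.0], [55.0, 20.0], [18.0, 20.0]]
black
side [255.  199.4] [21.6 30.4] 84.6 [[238.8000030517578, 190.10000610351562], [269.1000061035156, 187.1999969482422], [271.20001220703125, 208.6999969482422], [240.89999389648438, 211.60000610351562]]
grey
side [292.  340.7] [73.3 31.4] 77.6 [[268.79998779296875, 308.29998779296875], [299.5, 301.6000061035156], [315.20001220703125, 373.1000061035156], [284.6000061035156, 379.8999938964844]]
```

View pics/z1.png

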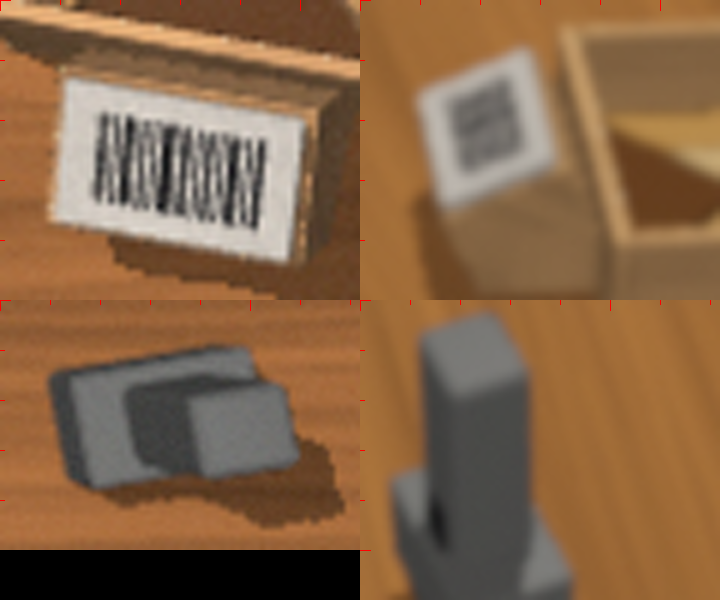

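The zooms give usable corner pixels. Tangram label corners in the top view are (200.8,153), (240.8,160), (238.7,183.8) and (198.3,176.7). The handle's top face is centred near (479,311) in the top view and (293,311.5) in the side view.

```bash
python3 - <<'E'
from h import *
import itertools
def quad(S,T):
    best=min(((sum(tri(a,b)[1] for a,b in zip(p,T)),p) for p in itertools.permutations(S)),key=lambda v:v[0])
    return np.array([tri(a,b)[0] for a,b in zip(best[1],T)]),best[0]/4
L,e=quad([(349.7,175.5),(368,167.8),(372.2,187),(354.2,194.7)],[(200.8,153),(240.8,160),(238.7,183.8),(198.3,176.7)])
print("label TL TR BR BL\n",L.round(4),e);c=L.mean(0)
u=(L[0]+L[1]-L[2]-L[3])/2;v=(L[0]+L[3]-L[1]-L[2])/2;n=np.cross(u,v);n/=np.linalg.norm(n)
print("c",c,"|u|,|v|",np.linalg.norm(u),np.linalg.norm(v),"n",n,"tilt",np.degrees(np.arccos(n[2])),"yaw from v",np.degrees(np.arctan2(-v[0],v[1])), "yaw n",np.degrees(np.arctan2(-n[1],-n[0])))
for z in(.06,.066,.072):print(z,[plane("top",p,z).round(4).tolist() for p in[(200.8,153),(240.8,160),(238.7,183.8),(198.3,176.7)]])
H,e=quad([(282,308.6),(296.4,303),(303.4,315),(289.6,319.6)],[(468,304),(487,301.6),(489.8,316.6),(470.6,320.6)])
print("handle\n",H.round(4),e,H.mean(0)); v=(H[0]+H[3]-H[1]-H[2])/2;print("yaw",np.degrees(np.arctan2(-v[0],v[1])),np.linalg.norm(v))
hb=np.array([plane("top",p,.064)for p in[(440.5,299.5),(480,294.5),(489,318),(450,322)]]);
Ht=[plane("top",p,.162)[:2] for p in[(468,304),(487,301.6),(489.8,316.6),(470.6,320.6)]];print(np.mean(Ht,0),np.array(Ht).round(4).tolist())
P,e=tri((255,199.4),(193.6,296.5));print("pad",P,e,plane("top",(193.6,296.5),.01),plane("side",(255,199.4),.01))
b=[plane("top",p,.01) for p in[(171.1,275.3),(219.3,279.5),(216,317.8),(167.9,313.6)]];v=(b[0]+b[3]-b[1]-b[2])/2;print("padyaw",np.degrees(np.arctan2(-v[0],v[1])),np.linalg.norm(v))
from scipy.spatial.transform import Rotation as R
o=ctrl.observe();print(R.from_quat(o['tcp_rot'],scalar_first=True).as_matrix().round(3))
E
```

```text
label TL TR BR BL
 [[0.7004 0.2505 0.0704]
 [0.6841 0.1619 0.0665]
 [0.6354 0.1693 0.0447]
 [0.6514 0.261  0.0464]] 0.0017697202937077688
c [0.66782621 0.21068619 0.05700659] |u|,|v| 0.05467118141633166 0.0916630723319115 n [-0.41677527  0.04616687  0.90783643] tilt 24.79194570771283 yaw from v -10.154978800542262 yaw n -6.320976944495597
0.06 [[0.7019, 0.2532, 0.06], [0.6853, 0.1629, 0.06], [0.6311, 0.1671, 0.06], [0.6478, 0.2579, 0.06]]
0.066 [[0.7003, 0.2518, 0.066], [0.6838, 0.162, 0.066], [0.6299, 0.1662, 0.066], [0.6465, 0.2564, 0.066]]
0.072 [[0.6987, 0.2504, 0.072], [0.6823, 0.1611, 0.072], [0.6287, 0.1652, 0.072], [0.6452, 0.255, 0.072]]
handle
 [[ 0.3678 -0.3041  0.1565]
 [ 0.3727 -0.3406  0.1589]
 [ 0.3443 -0.345   0.1585]
 [ 0.3369 -0.309   0.154 ]] 0.0011607036737496341 [ 0.35540884 -0.32467227  0.15698599]
yaw 9.677945801855635 0.03695020023739386
[ 0.35521769 -0.32301137] [[0.3682, -0.3025], [0.3728, -0.3395], [0.3438, -0.3437], [0.3361, -0.3063]]
pad [0.38046961 0.27731396 0.00116207] 0.000967390211606508 [0.38023203 0.27523706 0.01      ] [0.37927411 0.26463654 0.01      ]
padyaw -5.208996370085279 0.11072695353800019
[[-0.917  0.398 -0.001]
 [ 0.398  0.917 -0.002]
 [ 0.    -0.002 -1.   ]]
```

```bash
cat > go.py <<'E'
import sys
from h import *
from scipy.spatial.transform import Rotation as Ro
o=ctrl.observe();p=o['ee_pos'];R=Ro.from_quat(o['tcp_rot'],scalar_first=True).as_matrix()
yaw=np.degrees(np.arctan2(-R[0,1],R[1,1]))
print("t",round(o['time_s'],2),"p",p.round(4),"yaw",round(yaw,2),"tilt",R[:2,2].round(3),"F",o['ft_force'].round(2),"M",o['moment'].round(2),"w",round(o['width']*87,1),"ff",round(float(o['finger_force']),1),"q",o['q'].round(2))
for a in sys.argv[1:]:
    v=[float(k) for k in a.split(",")];d=R.T@(np.array(v[:3])-p)/.2
    print(a,"->",d.round(3),"roll",round(-(v[3]-yaw)/30,3))
E
python3 go.py .45,.1,.25,-8 .3555,-.3235,.25,9.3
```

```text
t 0.1 p [0.2487 0.5727 0.1935] yaw -23.48 tilt [-0.001 -0.002] F [ 0.23  0.55 -0.26] M [0.01 0.01 0.02] w 86.9 ff 0.0 q [ 1.03  0.22  1.53 -0.    1.39 -0.13]
.45,.1,.25,-8 -> [-1.865 -1.767 -0.28 ] roll -0.516
.3555,-.3235,.25,9.3 -> [-2.275 -3.898 -0.276] roll -1.093
```

```bash
python3 -m handwheel '[[-0.62,-0.59,-0.1,0,87],[-0.62,-0.59,-0.1,0,87],[-0.62,-0.59,-0.1,0,87],[-0.62,-0.59,-0.1,0,87],[-0.62,-0.59,-0.1,0,87]]'
python3 -m handwheel '[[-0.62,-0.59,-0.1,0,87],[-0.62,-0.59,-0.1,0,87],[-0.62,-0.59,-0.1,0,87],[-0.62,-0.59,-0.1,0,87],[-0.62,-0.59,-0.1,0,87]]'
python3 -m handwheel '[[-0.62,-0.59,-0.1,0,87],[-0.62,-0.59,-0.1,0,87],[-0.62,-0.59,-0.1,0,87],[-0.62,-0.59,-0.1,0,87],[-0.62,-0.59,-0.1,0,87]]'
python3 go.py .3555,-.3235,.25,9.3
```

```text
time_s: 0.52
ee_pos: [0.3178, 0.411, 0.2149]
tcp_rot: [0.001, 0.205, 0.979, -0.001]
ft_force: [0.5, 0.8, -0.8]
width: 0.996
finger_force: 0.0
time_s: 0.93
ee_pos: [0.3847, 0.2533, 0.2352]
tcp_rot: [0.001, 0.206, 0.979, -0.001]
ft_force: [1.2, 0.5, 0.7]
width: 0.996
finger_force: 0.0
time_s: 1.35
ee_pos: [0.4513, 0.0954, 0.2552]
tcp_rot: [0.001, 0.206, 0.979, -0.001]
ft_force: [-0.3, 0.7, -0.2]
width: 0.996
finger_force: 0.0
t 1.35 p [0.4513 0.0954 0.2552] yaw -23.78 tilt [ 0.002 -0.002] F [-0.35  0.65 -0.19] M [ 0.   -0.   -0.02] w 86.6 ff 0.0 q [ 0.04 -0.22  1.85 -0.    1.51 -1.12]
.3555,-.3235,.25,9.3 -> [-0.406 -2.11   0.03 ] roll -1.103
```

```bash
python3 -m handwheel '[[-0.135,-0.7,0.01,0,87],[-0.135,-0.7,0.01,0,87],[-0.135,-0.7,0.01,0,87],[-0.135,-0.7,0.01,0,87],[-0.135,-0.7,0.01,0,87]]' >/dev/null
python3 -m handwheel '[[-0.135,-0.7,0.01,0,87],[-0.135,-0.7,0.01,0,87],[-0.135,-0.7,0.01,0,87],[-0.135,-0.7,0.01,0,87],[-0.135,-0.7,0.01,0,87]]'  >/dev/null
python3 -m handwheel '[[-0.135,-0.7,0.01,0,87],[-0.135,-0.7,0.01,0,87],[-0.135,-0.7,0.01,0,87],[-0.135,-0.7,0.01,0,87],[-0.135,-0.7,0.01,0,87]]' >/dev/null
python3 -m handwheel '[[0,0,0,-0.55,87],[0,0,0,-0.55,87],[0,0,0,-0.55,87],[0,0,0,-0.55,87],[0,0,0,-0.55,87]]' >/dev/null
python3 -m handwheel '[[0,0,0,-0.55,87],[0,0,0,-0.55,87],[0,0,0,-0.55,87],[0,0,0,-0.55,87],[0,0,0,-0.55,87]]'
python3 go.py .3555,-.3235,.25,9.3 .3555,-.3235,.11,9.3
```

```text
time_s: 3.43
ee_pos: [0.3566, -0.3163, 0.2485]
tcp_rot: [0.0, -0.082, 0.997, 0.0]
ft_force: [-0.5, 0.3, 0.3]
width: 0.998
finger_force: 0.0
t 3.43 p [ 0.3566 -0.3163  0.2485] yaw 9.42 tilt [0. 0.] F [-0.49  0.33  0.3 ] M [ 0.03  0.04 -0.  ] w 86.8 ff 0.0 q [-0.89 -0.17  1.83  0.    1.49 -2.63]
.3555,-.3235,.25,9.3 -> [ 0.011 -0.034 -0.007] roll 0.004
.3555,-.3235,.11,9.3 -> [ 0.012 -0.035  0.693] roll 0.004
```

```bash
python3 -m handwheel '[[0.012,-0.035,0.15,0,87],[0.012,-0.035,0.3,0,87],[0.012,-0.035,0.45,0,87],[0.012,-0.035,0.6,0,87],[0.012,-0.035,0.69,0,87]]' >/dev/null
python3 -m handwheel '[[0,0,0,0,60],[0,0,0,0,45],[0,0,0,0,38],[0,0,0,0,30],[0,0,0,0,20]]' 
python3 -m handwheel '[[0,0,0,0,20],[0,0,0,0,20],[0,0,0,0,20],[0,0,0,0,20],[0,0,0,0,20]]' 
python3 go.py; python3 - <<'E'
from h import *
s=ctrl.grab_frame("side");t=ctrl.grab_frame("top")
cv2.imwrite("pics/g1.png",np.hstack([crop(t,400,240,120,120,3),crop(s,250,260,120,120,3)]))
E
```

```text
time_s: 4.27
ee_pos: [0.3559, -0.3255, 0.1125]
tcp_rot: [0.001, -0.083, 0.997, -0.001]
ft_force: [-0.2, -0.8, -0.3]
width: 0.704
finger_force: 0.0
time_s: 4.68
ee_pos: [0.3551, -0.3245, 0.1109]
tcp_rot: [0.0, -0.083, 0.997, -0.0]
ft_force: [-0.4, -0.0, 2.2]
width: 0.459
finger_force: 30.0
t 4.68 p [ 0.3551 -0.3245  0.1109] yaw 9.52 tilt [ 0. -0.] F [-0.42 -0.05  2.18] M [ 0.18  0.1  -0.04] w 40.0 ff 30.0 q [-0.9  -0.05  1.98  0.    1.21 -2.64]
```

View pics/g1.png

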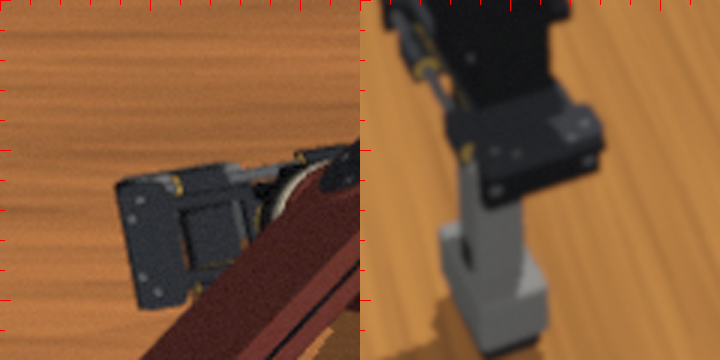

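The reader is gripped at 40 mm and stands upright between the fingers. I'll lift it and carry it to a clear patch of table, then tilt it there by pivoting it in the grip.

```bash
python3 -m handwheel '[[0,0,-0.1,0,20],[0,0,-0.2,0,20],[0,0,-0.3,0,20],[0,0,-0.3,0,20],[0,0,-0.3,0,20]]'  | head -3
python3 go.py .49,-.15,.16,9.5
```

```text
time_s: 5.2
ee_pos: [0.3553, -0.325, 0.1708]
tcp_rot: [0.001, -0.083, 0.997, -0.001]
t 5.2 p [ 0.3553 -0.325   0.1708] yaw 9.52 tilt [ 0.001 -0.002] F [-0.55 -0.06 -2.36] M [ 0.07 -0.04  0.02] w 39.9 ff 30.0 q [-0.9  -0.11  1.92 -0.    1.33 -2.64]
.49,-.15,.16,9.5 -> [-0.809  0.752  0.053] roll 0.001
```

```bash
python3 -m handwheel '[[-0.1,0.1,0,0,20],[-0.3,0.28,0,0,20],[-0.5,0.47,0,0,20],[-0.7,0.65,0,0,20],[-0.7,0.65,0,0,20]]'  | head -1
python3 -m handwheel '[[-0.11,0.1,0,0.1,20],[-0.11,0.1,0,0.3,20],[-0.11,0.1,0,0.5,20],[-0.11,0.1,0,0.65,20],[-0.11,0.1,0,0.65,20]]'  | head -1
python3 go.py .49,-.15,.111,-10.2
```

```text
time_s: 5.62
time_s: 6.03
t 6.03 p [ 0.4887 -0.1487  0.1679] yaw -10.09 tilt [-0.004  0.002] F [-0.21  0.57 -2.04] M [-0.02  0.01 -0.01] w 39.4 ff 30.0 q [-0.45 -0.03  1.85 -0.    1.33 -1.84]
.49,-.15,.111,-10.2 -> [-0.009 -0.005  0.284] roll 0.004
```

```bash
python3 -m handwheel '[[0,0,0.1,0,20],[0,0,0.2,0,20],[0,0,0.27,0,20],[0,0,0.27,0,20],[0,0,0.27,0,20]]'  | head -1
python3 -m handwheel '[[0,0,0.015,0,20],[0,0,0.03,0,20],[0,0,0.045,0,20],[0,0,0.06,0,20],[0,0,0.06,0,20]]' 
python3 -m handwheel '[[0.03,0,0,0,20],[0.06,0,0,0,20],[0.09,0,0,0,20],[0.12,0,0,0,20],[0.15,0,0,0,20]]' 
python3 go.py
```

```text
time_s: 6.45
time_s: 6.87
ee_pos: [0.4907, -0.1501, 0.1053]
tcp_rot: [0.001, 0.087, 0.996, -0.0]
ft_force: [1.3, 0.6, 5.7]
width: 0.459
finger_force: 30.0
time_s: 7.28
ee_pos: [0.462, -0.145, 0.1063]
tcp_rot: [0.002, 0.087, 0.996, -0.0]
ft_force: [3.3, 1.1, 5.3]
width: 0.458
finger_force: 30.0
t 7.28 p [ 0.462  -0.145   0.1063] yaw -9.98 tilt [ 0.005 -0.001] F [3.25 1.1  5.27] M [ 0.15 -0.72 -0.02] w 39.8 ff 30.0 q [-0.47 -0.04  1.98  0.    1.2  -1.86]
```

```bash
python3 - <<'E'
from h import *
s=ctrl.grab_frame("side");p=proj("side",[[.47,-.15,.07]])[0].astype(int);print(p)
cv2.imwrite("pics/t1.png",crop(s,p[0]-60,p[1]-60,120,120,4))
E
```

```text
[326 274]
```

View pics/t1.png

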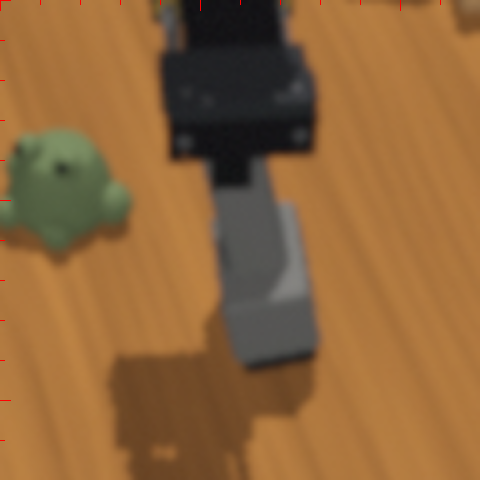

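The reader is pivoting in the grip about its nose edge, with the head swung to about (270,290) in the crop. I'll push on to reach 25 degrees.

```bash
python3 -m handwheel '[[0.03,0,0.005,0,20],[0.06,0,0.01,0,20],[0.09,0,0.015,0,20],[0.12,0,0.02,0,20],[0.15,0,0.025,0,20]]' 
python3 -m handwheel '[[0,0,-0.1,0,20],[0,0,-0.2,0,20],[0,0,-0.3,0,20],[0,0,-0.35,0,20],[0,0,-0.35,0,20]]' | head -1
python3 go.py
python3 - <<'E'
from h import *
s=ctrl.grab_frame("side");t=ctrl.grab_frame("top");cv2.imwrite("pics/s2.png",s);cv2.imwrite("pics/tt2.png",t);p=proj("side",[[.44,-.14,.12]])[0].astype(int);print(p)
q=proj("top",[[.45,-.14,.12]])[0].astype(int);print(q)
cv2.imwrite("pics/t2.png",np.hstack([crop(s,p[0]-45,p[1]-50,90,110,4),crop(t,q[0]-50,q[1]-60,100,110,4)]))
E
```

```text
time_s: 7.75
ee_pos: [0.4319, -0.1397, 0.101]
tcp_rot: [0.002, 0.087, 0.996, -0.0]
ft_force: [0.9, 0.8, 5.5]
width: 0.458
finger_force: 30.0
time_s: 8.17
t 8.17 p [ 0.4319 -0.14    0.1717] yaw -9.98 tilt [ 0.004 -0.002] F [ 0.25  0.59 -1.62] M [ 0.01  0.05 -0.04] w 39.7 ff 30.0 q [-0.49 -0.19  1.98 -0.    1.34 -1.88]
[311 257]
[381 263]
```

View pics/t2.png

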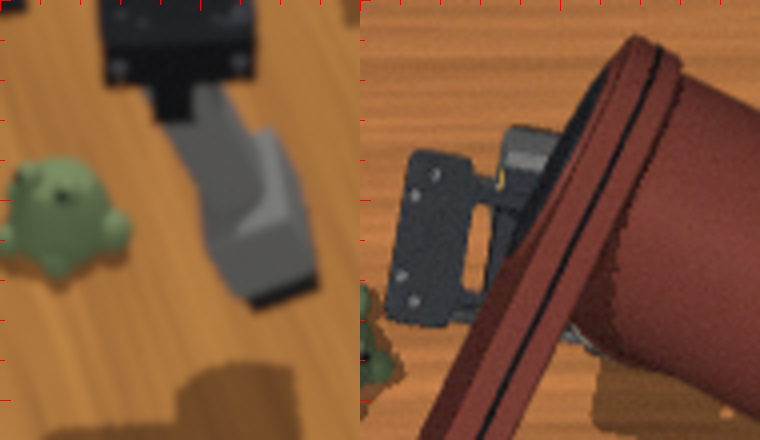

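The side crop shows the reader tilted in the grip, with the nose's lower edge running from about (253,308) to (318,285) in crop pixels. I'll zoom in and calculate the angle.

```bash
cat > ang.py <<'E'
import sys
from h import *
from scipy.spatial.transform import Rotation as Ro
def face(pts,off,p,q):  # cast side pixels onto plane tool-y offset (towards -y world); return (along world-forward, z) rel. to grip point
    R=Ro.from_quat(q,scalar_first=True).as_matrix();g=p-.019*R[:,2];ny=R[:,1];s=np.sign(-ny[1])
    out=[]
    for k in pts:
        o,d=ray("side",k);X=o+d*(((g+s*off*ny-o)@ny)/(d@ny));out.append([-(X-g)@R[:,0],-(X-g)@R[:,2]])
    return np.array(out)
E
python3 - <<'E'
from ang import *
s=cv2.imread("pics/s2.png");x0,y0=266,207
o=ctrl.observe();A=lambda l:[(a/4+x0,b/4+y0) for a,b in l]
f=face(A([(253,310),(319,288)]),.035,o['ee_pos'],o['tcp_rot']);m=f.mean(0);print(f.round(4),np.linalg.norm(f[1]-f[0]),"axis",np.degrees(np.arctan2(m[0],-m[1])),np.linalg.norm(m),"edge",np.degrees(np.arctan2(*(f[1]-f[0])[::-1])))
f=face(A([(243,300),(319,274)]),.040,o['ee_pos'],o['tcp_rot']);m=f.mean(0);print(f.round(4),np.linalg.norm(f[1]-f[0]),"axis",np.degrees(np.arctan2(m[0],-m[1])),np.linalg.norm(m),"edge",np.degrees(np.arctan2(*(f[1]-f[0])[::-1])))
g=cv2.convertScaleAbs(cv2.resize(s[235:290,300:355],None,fx=10,fy=10,interpolation=cv2.INTER_CUBIC),alpha=1.8)
cv2.imwrite("pics/t3.png",g)
E
```

```text
[[ 0.045  -0.118 ]
 [ 0.0811 -0.1043]] 0.03859290378344912 axis 29.542668734175273 0.12777566716326147 edge 20.7219230008453
[[ 0.0388 -0.1054]
 [ 0.08   -0.0894]] 0.04417841425007562 axis 31.387056500127805 0.11408811401531707 edge 21.259328049395375
```

View pics/t3.png

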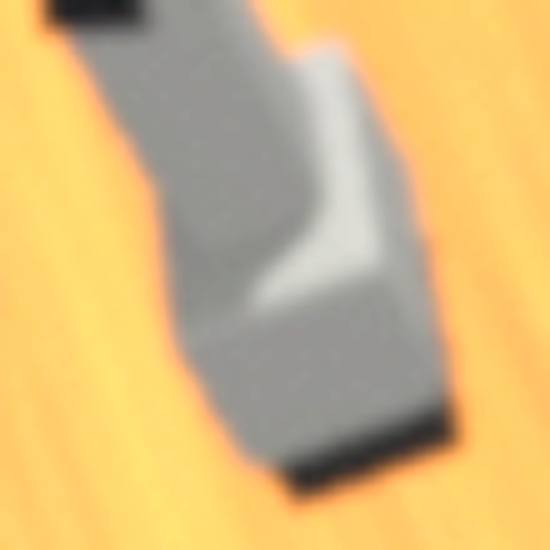

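```bash
python3 - <<'E'
from ang import *
o=ctrl.observe();B=lambda l:[(a/10+299.95,b/10+234.95) for a,b in l]
# expected model points (x,z rel grip) in reader frame
M=np.array([[-21,-130],[21,-130],[-25,-112],[25,-112],[-25,-66],[25,-66]])/1e3
F=np.vstack([face(B([(300,498),(457,440)]),.035,o['ee_pos'],o['tcp_rot']),face(B([(258,463),(447,390),(185,345),(375,265)]),.040,o['ee_pos'],o['tcp_rot'])])
print(F.round(4))
for n,i in(("all",[0,1,2,3,4,5]),("nose+headlow",[0,1,2,3])):
    a,b=M[i],F[i];H=(a-a.mean(0)).T@(b-b.mean(0));th=np.arctan2(H[0,1]-H[1,0],H[0,0]+H[1,1])
    Rm=np.array([[np.cos(th),-np.sin(th)],[np.sin(th),np.cos(th)]]);print(n,np.degrees(th),"grip offset",(b.mean(0)-Rm@a.mean(0)).round(4))
    print((b-(a-a.mean(0))@Rm.T-b.mean(0)).round(4).tolist())
E
```

```text
[[ 0.0465 -0.1189]
 [ 0.0808 -0.1042]
 [ 0.0366 -0.103 ]
 [ 0.0775 -0.0847]
 [ 0.0206 -0.0675]
 [ 0.061  -0.0477]]
all 23.800748465460995 grip offset [0.0124 0.0063]
[[0.0008, 0.0023], [-0.0033, 0.0], [0.0019, 0.0033], [-0.003, 0.0014], [0.0045, -0.0033], [-0.0009, -0.0037]]
nose+headlow 23.27780232933692 grip offset [0.0125 0.0085]
[[0.0019, 0.0004], [-0.0024, -0.0015], [0.0028, 0.0013], [-0.0023, -0.0001]]
```

```bash
python3 -m handwheel '[[0,0,-0.1,0,20],[0,0,-0.2,0,20],[0,0,-0.3,0,20],[0,0,-0.35,0,20],[0,0,-0.35,0,20]]' | head -1
python3 go.py .5983,.2228,.24,-10.2
```

```text
time_s: 8.68
t 8.68 p [ 0.4315 -0.1397  0.2406] yaw -9.98 tilt [ 0.002 -0.001] F [ 0.52  0.17 -2.73] M [0.09 0.1  0.01] w 39.4 ff 30.0 q [-0.49 -0.23  1.89 -0.    1.48 -1.88]
.5983,.2228,.24,-10.2 -> [-0.507  1.93   0.003] roll 0.007
```

```bash
python3 -m handwheel '[[0,0.12,0,0,20],[0,0.27,0,0,20],[0,0.42,0,0,20],[0,0.57,0,0,20],[0,0.68,0,0,20]]' | head -1
python3 -m handwheel '[[-0.05,0.12,0,0,20],[-0.1,0.27,0,0,20],[-0.15,0.42,0,0,20],[-0.2,0.57,0,0,20],[-0.25,0.68,0,0,20]]' | head -1
python3 -m handwheel '[[-0.05,0.12,0,0,20],[-0.1,0.27,0,0,20],[-0.15,0.42,0,0,20],[-0.2,0.52,0,0,20],[-0.25,0.57,0,0,20]]' | head -1
python3 -m handwheel '[[0,0,0.05,0,20],[0,0,0.15,0,20],[0,0,0.2,0,20],[0,0,0.2,0,20],[0,0,0.2,0,20]]' | head -1
python3 go.py .5983,.2228,.177,-10.2
python3 - <<'E'
from ang import *
s=ctrl.grab_frame("side");cv2.imwrite("pics/s4.png",s)
cv2.imwrite("pics/t4.png",cv2.convertScaleAbs(cv2.resize(s[130:210,310:410],None,fx=7,fy=7,interpolation=cv2.INTER_CUBIC),alpha=1.4))
E
```

```text
time_s: 9.1
time_s: 9.52
time_s: 9.93
time_s: 10.35
t 10.35 p [0.5946 0.2226 0.1973] yaw -10.01 tilt [-0.004 -0.001] F [-0.62 -0.04 -1.73] M [ 0.06  0.03 -0.01] w 39.7 ff 30.0 q [ 0.23  0.25  1.49 -0.    1.41 -1.16]
.5983,.2228,.177,-10.2 -> [-0.019  0.004  0.101] roll 0.006
```

View pics/t4.png

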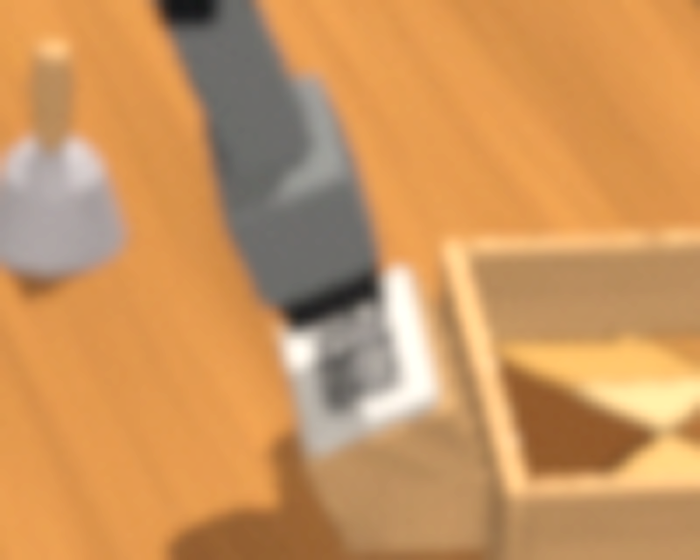

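The nose hangs just above the label, and their edges look parallel: the nose edge runs (293,325)–(383,288) and the label edge (315,452)–(437,400) in the crop. Now I'll work out the offset from nose to label using the same camera.

```bash
python3 - <<'E'
from ang import *
o=ctrl.observe();p,q=o['ee_pos'],o['tcp_rot']
B=lambda l:[(a/7+309.93,b/7+129.93) for a,b in l]
R=Ro.from_quat(q,scalar_first=True).as_matrix();g=p-.019*R[:,2]
n=face(B([(293,325),(383,288)]),.035,p,q);print("nose",n.round(4),np.linalg.norm(n[1]-n[0]),np.degrees(np.arctan2(*(n[1]-n[0])[::-1])))
c=np.array([.6668,.2105,.058]);dy=(c-g)@R[:,1];print("y off label centre rel tool",dy)
l=face(B([(315,452),(437,400)]),.045-dy,p,q);print("label",l.round(4),np.linalg.norm(l[1]-l[0]),np.degrees(np.arctan2(*(l[1]-l[0])[::-1])))
d=l.mean(0)-n.mean(0);t=np.radians(25);print("ahead,up",d,"along slope",d@[np.cos(t),np.sin(t)],"normal",d@[-np.sin(t),np.cos(t)])
print("nose c rel grip",n.mean(0),"abs c label rel grip via c",-(c-g)@R[:,0],-(c-g)@R[:,2])
E
```

```text
nose [[ 0.0428 -0.1207]
 [ 0.0767 -0.1058]] 0.037022609037109286 23.742707561947732
y off label centre rel tool 0.0002735832371922761
label [[ 0.0521 -0.1733]
 [ 0.0986 -0.1515]] 0.051314778026023744 25.037374277499847
ahead,up [ 0.01561809 -0.04912184] along slope -0.006604991526384821 normal -0.051119995068473215
nose c rel grip [ 0.05975017 -0.11328086] abs c label rel grip via c 0.07242825543546279 -0.1599112553026406
```

```bash
python3 -m handwheel '[[-0.01,0.001,0.05,0.005,20],[-0.02,0.001,0.1,0.005,20],[-0.03,0.001,0.14,0.005,20],[-0.04,0.001,0.17,0.005,20],[-0.046,0.001,0.183,0.005,20]]' | head -1
python3 -m handwheel '[[-0.002,0,0.004,0,20],[-0.004,0,0.009,0,20],[-0.006,0,0.013,0,20],[-0.008,0,0.018,0,20],[-0.008,0,0.018,0,20]]' | head -1
python3 go.py
python3 -m handwheel '[[-0.002,0,0.004,0,20],[-0.004,0,0.009,0,20],[-0.006,0,0.013,0,20],[-0.006,0,0.013,0,20],[-0.006,0,0.013,0,20]]' | head -1
python3 go.py
```

```text
time_s: 10.82
time_s: 11.23
t 11.23 p [0.607  0.2219 0.1596] yaw -10.13 tilt [0. 0.] F [ 0.18  0.01 -1.46] M [ 0.11  0.14 -0.  ] w 39.7 ff 30.0 q [ 0.23  0.29  1.5  -0.    1.34 -1.17]
time_s: 11.65
t 11.65 p [0.6081 0.2218 0.1574] yaw -10.13 tilt [0. 0.] F [-2.66  1.19  1.52] M [ 0.01  0.45 -0.04] w 39.8 ff 30.0 q [ 0.23  0.3   1.5   0.    1.34 -1.17]
```

Contact felt at about 4 N along the normal. I'll press on to half travel and check where the force acts.

```bash
python3 -m handwheel '[[-0.002,0,0.004,0,20],[-0.004,0,0.009,0,20],[-0.006,0,0.013,0,20],[-0.006,0,0.013,0,20],[-0.006,0,0.013,0,20]]' | head -1
python3 go.py
python3 -m handwheel '[[0,0,0,0,20],[0,0,0,0,20],[0,0,0,0,20],[0,0,0,0,20],[0,0,0,0,20]]' | head -1
python3 go.py
python3 - <<'E'
from h import *
s=ctrl.grab_frame("side");cv2.imwrite("pics/s5.png",s)
cv2.imwrite("pics/t5.png",cv2.convertScaleAbs(cv2.resize(s[140:210,320:400],None,fx=8,fy=8,interpolation=cv2.INTER_CUBIC),alpha=1.4))
E
```

```text
time_s: 12.07
t 12.07 p [0.6093 0.2215 0.1543] yaw -10.13 tilt [0. 0.] F [-3.58  0.83  4.14] M [0.1  0.57 0.01] w 39.8 ff 30.0 q [ 0.23  0.3   1.5   0.    1.33 -1.17]
time_s: 12.48
t 12.48 p [0.6092 0.2215 0.1542] yaw -10.13 tilt [0. 0.] F [-2.68  1.53  4.32] M [0.22 0.44 0.03] w 40.1 ff 30.0 q [ 0.23  0.3   1.5   0.    1.33 -1.17]
```

View pics/t5.png

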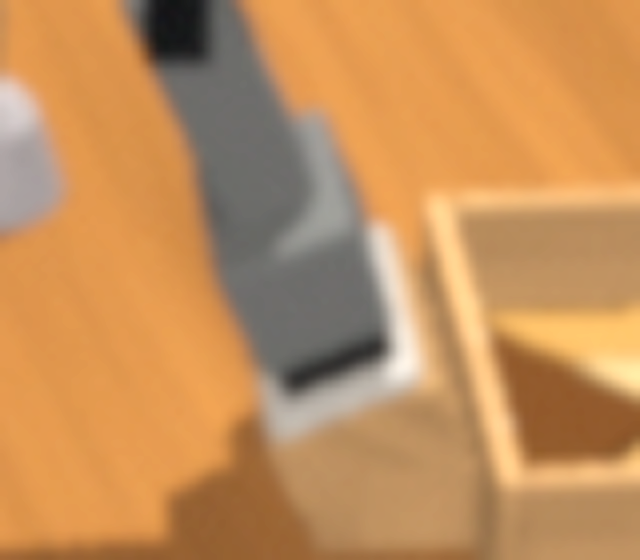

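The nose sits parallel to the label and centred on it: the nose edge is (288,392)–(388,350) and the label edge (278,437)–(423,380), with even margins. I'll press about 1 mm more, then hold.

```bash
python3 -m handwheel '[[-0.001,0,0.002,0,20],[-0.0025,0,0.0055,0,20],[-0.0025,0,0.0055,0,20],[-0.0025,0,0.0055,0,20],[-0.0025,0,0.0055,0,20]]' | head -1
python3 go.py
python3 -m handwheel '[[0,0,0,0,20],[0,0,0,0,20],[0,0,0,0,20],[0,0,0,0,20],[0,0,0,0,20]]' | grep -E "time|force|pos"
python3 -m handwheel '[[0,0,0,0,20],[0,0,0,0,20],[0,0,0,0,20],[0,0,0,0,20],[0,0,0,0,20]]' | grep -E "force"
python3 -m handwheel '[[0,0,0,0,20],[0,0,0,0,20],[0,0,0,0,20],[0,0,0,0,20],[0,0,0,0,20]]' | grep -E "force"
python3 -m handwheel '[[0,0,0,0,20],[0,0,0,0,20],[0,0,0,0,20],[0,0,0,0,20],[0,0,0,0,20]]' | grep -E "force"
python3 -m handwheel '[[0,0,0,0,20],[0,0,0,0,20],[0,0,0,0,20],[0,0,0,0,20],[0,0,0,0,20]]' | grep -E "force"
python3 -m handwheel '[[0,0,0,0,20],[0,0,0,0,20],[0,0,0,0,20],[0,0,0,0,20],[0,0,0,0,20]]' | grep -E "time|force|pos"
python3 go.py
```

```text
time_s: 12.95
t 12.95 p [0.6097 0.2214 0.1531] yaw -10.13 tilt [0. 0.] F [-3.15  1.35  4.41] M [ 0.33  0.46 -0.03] w 39.9 ff 30.0 q [ 0.23  0.31  1.5   0.    1.33 -1.17]
time_s: 13.37
ee_pos: [0.6097, 0.2214, 0.1531]
ft_force: [-2.5, 1.9, 4.2]
finger_force: 30.0
ft_force: [-1.8, 1.4, 5.1]
finger_force: 30.0
ft_force: [-2.3, 1.4, 4.2]
finger_force: 30.0
ft_force: [-2.2, 2.1, 4.1]
finger_force: 30.0
ft_force: [-2.6, 3.1, 3.9]
finger_force: 30.0
time_s: 15.45
ee_pos: [0.6097, 0.2213, 0.153]
ft_force: [-2.3, 1.5, 3.9]
finger_force: 30.0
t 15.45 p [0.6097 0.2213 0.153 ] yaw -10.13 tilt [-0. -0.] F [-2.32  1.51  3.93] M [0.59 0.4  0.12] w 39.5 ff 30.0 q [ 0.23  0.31  1.5  -0.    1.33 -1.17]
```

The hold lasted 2.5 s at about 6.8 N, which puts the nose about 5.5 mm in. Now I'll retreat and stand the reader upright in the grip on clear table.

```bash
python3 -m handwheel '[[0.01,0,-0.022,0,20],[0.03,0,-0.065,0,20],[0.05,0,-0.11,0,20],[0.07,0,-0.15,0,20],[0.084,0,-0.18,0,20]]' | head -1
python3 -m handwheel '[[0.05,0,-0.1,0,20],[0.15,0,-0.2,0,20],[0.25,0,-0.2,0,20],[0.35,0,-0.2,0,20],[0.35,0,-0.2,0,20]]' | head -1
python3 go.py .45,.12,.16,-10.1
```

```text
time_s: 15.87
time_s: 16.28
t 16.28 p [0.5214 0.2374 0.23  ] yaw -10.05 tilt [-0.001  0.   ] F [-0.52  1.24 -3.25] M [0.07 0.02 0.03] w 39.7 ff 30.0 q [ 0.29  0.08  1.62  0.    1.45 -1.11]
.45,.12,.16,-10.1 -> [ 0.249 -0.64   0.35 ] roll 0.002
```

```bash
python3 -m handwheel '[[0.06,-0.15,0,0,20],[0.12,-0.3,0.05,0,20],[0.18,-0.45,0.15,0,20],[0.25,-0.64,0.25,0,20],[0.25,-0.64,0.35,0,20]]' | head -1
python3 -m handwheel '[[0,0,0.06,0,20],[0,0,0.12,0,20],[0,0,0.18,0,20],[0,0,0.22,0,20],[0,0,0.22,0,20]]' | head -1
python3 go.py .45,.12,.101,-10.1
```

```text
time_s: 16.7
time_s: 17.12
t 17.12 p [0.4517 0.1199 0.1132] yaw -10.07 tilt [-0.003 -0.   ] F [-0.01  0.17 -2.51] M [ 0.03  0.07 -0.02] w 39.6 ff 30.0 q [ 0.09 -0.08  2.01  0.    1.22 -1.3 ]
.45,.12,.101,-10.1 -> [ 0.008 -0.001  0.061] roll 0.001
```

```bash
python3 -m handwheel '[[0,0,0.02,0,20],[0,0,0.04,0,20],[0,0,0.06,0,20],[0,0,0.076,0,20],[0,0,0.076,0,20]]' | grep -E "pos|ft"
python3 -m handwheel '[[-0.03,0,-0.004,0,20],[-0.06,0,-0.008,0,20],[-0.09,0,-0.012,0,20],[-0.12,0,-0.016,0,20],[-0.15,0,-0.02,0,20]]' | grep -E "pos|ft"
python3 -m handwheel '[[-0.03,0,0,0,20],[-0.06,0,0,0,20],[-0.09,0,0,0,20],[-0.12,0,0,0,20],[-0.14,0,0,0,20]]' | grep -E "pos|ft"
python3 go.py
python3 - <<'E'
from h import *
s=ctrl.grab_frame("side");cv2.imwrite("pics/s6.png",s);p=proj("side",[[.5,.12,.06]])[0].astype(int);print(p)
cv2.imwrite("pics/t6.png",cv2.convertScaleAbs(cv2.resize(s[p[1]-45:p[1]+35,p[0]-40:p[0]+40],None,fx=7,fy=7,interpolation=cv2.INTER_CUBIC),alpha=1.4))
E
```

```text
ee_pos: [0.4541, 0.1196, 0.1008]
ft_force: [0.2, 0.7, 4.7]
ee_pos: [0.4827, 0.114, 0.1041]
ft_force: [-2.9, 1.7, 4.2]
ee_pos: [0.5111, 0.1089, 0.1043]
ft_force: [-2.0, 0.8, 4.8]
t 18.37 p [0.5111 0.1089 0.1043] yaw -10.15 tilt [0.001 0.   ] F [-1.97  0.77  4.77] M [ 0.26  0.62 -0.03] w 40.1 ff 30.0 q [ 0.06  0.06  1.88  0.    1.2  -1.33]
[309 207]
```

View pics/t6.png

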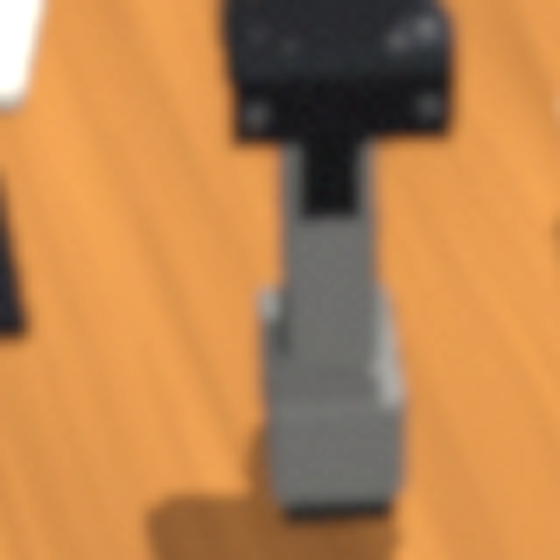

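The reader now stands nearly upright in the grip: its nose edge (290,515)–(392,508) is parallel to the gripper edge. I'll carry it to the pad.

```bash
python3 -m handwheel '[[0,0,-0.1,0,20],[0,0,-0.2,0,20],[0,0,-0.3,0,20],[0,0,-0.35,0,20],[0,0,-0.35,0,20]]' | head -1
python3 go.py .38,.275,.17,-10.1
```

```text
time_s: 18.83
t 18.83 p [0.5115 0.109  0.176 ] yaw -10.14 tilt [ 0.005 -0.   ] F [ 1.15 -0.57 -2.48] M [ 0.05 -0.05 -0.02] w 39.9 ff 30.0 q [ 0.06 -0.01  1.82 -0.    1.34 -1.33]
.38,.275,.17,-10.1 -> [0.794 0.701 0.027] roll -0.001
```

```bash
python3 -m handwheel '[[0.08,0.07,0,0,20],[0.2,0.18,0,0,20],[0.35,0.32,0,0,20],[0.48,0.43,0,0,20],[0.48,0.43,0,0,20]]' | head -1
python3 -m handwheel '[[0.08,0.07,0,0,20],[0.2,0.18,0,0,20],[0.31,0.27,0,0,20],[0.31,0.27,0,0,20],[0.31,0.27,0,0,20]]' | head -1
python3 -m handwheel '[[0,0,0,-0.08,20],[0,0,0,-0.16,20],[0,0,0,-0.16,20],[0,0,0,-0.16,20],[0,0,0,-0.16,20]]' | head -1
python3 go.py .38,.275,.121,-5.2
python3 - <<'E'
from h import *
s=ctrl.grab_frame("side");cv2.imwrite("pics/s7.png",s);x,y=205,120
cv2.imwrite("pics/t7.png",cv2.convertScaleAbs(cv2.resize(s[y:y+100,x:x+100],None,fx=6,fy=6,interpolation=cv2.INTER_CUBIC),alpha=1.6))
E
```

```text
time_s: 19.25
time_s: 19.67
time_s: 20.08
t 20.08 p [0.3791 0.274  0.1734] yaw -5.46 tilt [-0.    -0.001] F [-0.01 -0.29 -0.98] M [ 0.05  0.03 -0.01] w 39.6 ff 30.0 q [ 0.46 -0.15  1.95 -0.    1.34 -1.02]
.38,.275,.121,-5.2 -> [-0.004  0.005  0.262] roll -0.009
```

View pics/t7.png

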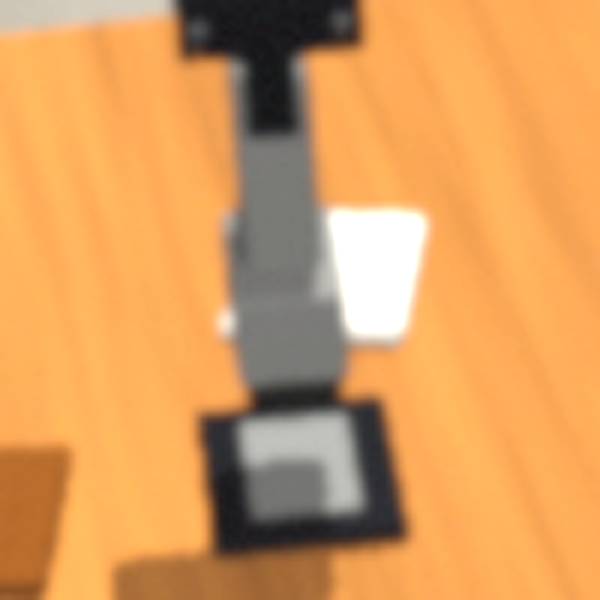

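The reader hangs over the black pad at about (255,200) in the full side view, and looks aligned. I'll lower it until it touches.

```bash
python3 -m handwheel '[[-0.004,0.005,0.07,0,20],[-0.004,0.005,0.14,0,20],[-0.004,0.005,0.2,0,20],[-0.004,0.005,0.24,0,20],[-0.004,0.005,0.24,0,20]]' | grep -E "pos|ft"
python3 -m handwheel '[[0,0,0.006,0,20],[0,0,0.012,0,20],[0,0,0.018,0,20],[0,0,0.022,0,20],[0,0,0.022,0,20]]' | grep -E "pos|ft"
python3 go.py .38,.275,.121,-5.2
```

```text
ee_pos: [0.3782, 0.2748, 0.1236]
ft_force: [-0.9, 0.0, -1.3]
ee_pos: [0.3798, 0.2758, 0.1217]
ft_force: [-0.6, 0.6, -2.0]
t 20.97 p [0.3798 0.2758 0.1217] yaw -5.33 tilt [0.001 0.   ] F [-0.57  0.58 -1.97] M [ 0.01 -0.   -0.04] w 39.8 ff 30.0 q [ 0.46 -0.09  2.   -0.    1.24 -1.02]
.38,.275,.121,-5.2 -> [-0.001 -0.004  0.004] roll -0.004
```

```bash
python3 -m handwheel '[[0,0,0.004,0,20],[0,0,0.008,0,20],[0,0,0.01,0,20],[0,0,0.01,0,20],[0,0,0.01,0,20]]' | grep -E "pos|ft"
python3 -m handwheel '[[0,0,0.003,0,20],[0,0,0.006,0,20],[0,0,0.01,0,20],[0,0,0.01,0,20],[0,0,0.01,0,20]]' | grep -E "pos|ft"
python3 go.py
```

```text
ee_pos: [0.3797, 0.2758, 0.1196]
ft_force: [0.2, 0.6, -0.1]
ee_pos: [0.3798, 0.2758, 0.1177]
ft_force: [-1.7, -0.2, 3.1]
t 21.8 p [0.3798 0.2758 0.1177] yaw -5.33 tilt [0. 0.] F [-1.66 -0.23  3.09] M [-0.09  0.19  0.02] w 39.7 ff 30.0 q [ 0.46 -0.09  2.    0.    1.23 -1.02]
```

```bash
python3 -m handwheel '[[0,0,-0.004,0,42],[0,0,-0.004,0,46],[0,0,-0.004,0,52],[0,0,-0.004,0,60],[0,0,-0.004,0,70]]' | grep -E "pos|ft|wid"
python3 -m handwheel '[[0,0,0,0,80],[0,0,0,0,84],[0,0,0,0,84],[0,0,0,0,84],[0,0,0,0,84]]' | grep -E "pos|ft|wid"
python3 -m handwheel '[[0,0,-0.1,0,84],[0,0,-0.2,0,84],[0,0,-0.35,0,84],[0,0,-0.5,0,84],[0,0,-0.6,0,84]]' | grep -E "pos|ft|wid"
python3 -m handwheel '[[-0.1,-0.1,0,0,84],[-0.3,-0.3,0,0,84],[-0.5,-0.5,0,0,84],[-0.6,-0.6,0,0,84],[-0.6,-0.6,0,0,84]]' | grep -E "pos|ft|wid"
python3 - <<'E'
from h import *
s=ctrl.grab_frame("side");t=ctrl.grab_frame("top");cv2.imwrite("pics/s8.png",s);cv2.imwrite("pics/tt8.png",t)
cv2.imwrite("pics/t8.png",cv2.convertScaleAbs(np.hstack([crop(t,145,235,90,100,4),crop(s,210,130,90,100,4)]),alpha=1.5))
E
```

```text
ee_pos: [0.3795, 0.2756, 0.118]
ft_force: [-0.3, -0.6, -0.8]
width: 0.66
ee_pos: [0.3796, 0.2757, 0.1182]
ft_force: [-0.0, 0.6, 0.3]
width: 0.951
ee_pos: [0.3803, 0.2761, 0.2413]
ft_force: [0.5, 0.5, -0.3]
width: 0.964
ee_pos: [0.4904, 0.1413, 0.2384]
ft_force: [0.0, 0.3, -0.5]
width: 0.967
```

View pics/t8.png

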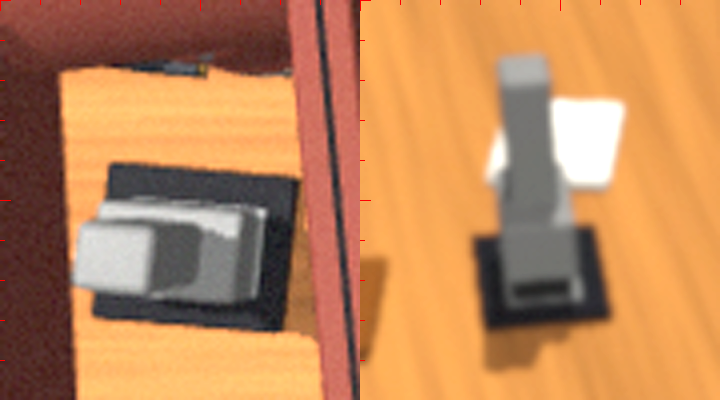

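The reader stands free and upright, square on the black pad. One numeric check of the centring, then hand in.

```bash
python3 - <<'E'
from h import *
print(plane("top",(115/4+145,257/4+235),.172),plane("top",(193.6,296.5),.01))
print([plane("top",(a/4+145,b/4+235),.01)[:2].round(3) for a,b in((107,163),(299,180),(283,331),(93,317))])
print([plane("side",(a/4+210-90,b/4+130),.010)[:2].round(3) for a,b in((513,300),(583,298))])
E
```

```text
[0.37944838 0.27422606 0.172     ] [0.38023203 0.27523706 0.01      ]
[array([0.428, 0.326]), array([0.417, 0.216]), array([0.332, 0.224]), array([0.341, 0.332])]
[array([0.357, 0.243]), array([0.404, 0.233])]
```

Handle top and pad centre agree to within 2 mm.

```bash
python3 -c "
from plant import ctrl
print(ctrl.sign_off())"
```

```text
the job is handed in; nothing more can be done
None
```

I pressed the reader's nose on the tangram tray's label for 2.5 s, about half way in (judged from the measured force), then stood it upright and let go within about 2 mm of the charging pad's centre, and handed the job in; no verdict came back.

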